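# Empty the octagonal tin, lid it and shelve it

### The arm

A 6-joint arm with a two-finger parallel gripper is mounted at the origin on the work surface. World frame = base frame: x ahead of the robot, y to its left, z up, the work surface at z = 0. Lengths are in m, angles in rad, forces in N, time in s.
With the tool pointing down it reaches from about 0.35 to 0.975 m from the base axis. Payload 7.1 kg.
Tool frame: the origin (TCP) lies midway between the tips of the shut fingers; the grasp point (between the pads) lies 19 mm behind it; z points along the fingers, y is the line along which they close (so a half turn about z gives the same grasp; the last joint's range is limited). The gripper opens to 88 mm and grips with 3 to 60 N. Pads are 20 mm wide; open, the fingers measure 115 mm over their backs; the gripper's body (75 mm by 178 mm) begins 61 mm behind the grasp point.
Start: joints at [1.108, 0.423, 1.63, -0, 1.089, -0.019], TCP at [0.268, 0.564, 0.223] pointing down, gripper open.
Joint ranges: [-3, 3], [-0.9, 2.11], [0.09, 2.58], [-1.31, 4.45], [0.11, 2.69], [-2.54, 2.54]. Speed limits (rad/s): [2.39, 2.39, 3.01, 3.14, 3.14, 3.14].

### API

Orientations are given as a unit quaternion [w, x, y, z].
In Python, from station import move_pose, movel, movej, command_gripper, wait, inverse_kinematics, read_camera, camera_info, MotionError, job_done, get_time, get_joint_pos, get_qvel, get_effort, get_tcp_pos, get_ee_rot, get_ft_force, get_ft_torque, get_grip_width, get_finger_force gives the robot as it stands. Calls block until the motion is done:
- move_pose(position, orientation): joint-space move of the TCP to a pose.
- movel(position, frame=None, v=0.15, until_force=None): straight line of the TCP; frame=None keeps the orientation; v is the mean speed in m/s. With until_force (N) it stops when the force on the tool has changed by that much, and returns True; else False.
- movej(angles): joint-space move.
- command_gripper(opening): opening from 0.0 (shut) to 1.0 (fully open); the grip force is fixed at half the most; returns when the fingers have stopped.
- wait(seconds).
- inverse_kinematics(position, orientation): joint angles nearest the present ones, or None.
- read_camera(name): name is "side" or "top" or "wrist"; returns the picture (480x640x3 uint8, red, green, blue); there is no depth.
- camera_info(name): a dict with "intrinsics" (3x3 intrinsics, pixels), "dist" ([k1, k2, p1, p2, k3] as OpenCV has them; the pictures are not rectified), "T" (4x4, takes a point from camera to world coordinates); the wrist camera has in their place "tool_from_camera" (4x4, takes a point from camera to tool coordinates, whose origin is the TCP and whose axes are the flange's). Camera axes: x right, y up, looking along -z (the intrinsics and any distortion apply to the point x, -y, -z); pixel columns grow to the right and rows downward; lengths in m; the calibration is good to about 2 mm. A picture is of the moment at which its call begins: read the wrist's pose just before it. camera_info takes no time and is no camera call.
A pose or a line that the arm cannot do raises MotionError and nothing moves.
- job_done(): hands the job in; it is judged then, once.
Readings, each from a call of its own:
- get_time(): time.
- get_joint_pos(): joint angles.
- get_qvel(): joint speeds.
- get_effort(): joint torques, N m.
- get_tcp_pos(): TCP position.
- get_ee_rot(): TCP orientation.
- get_ft_force(): force on the tool from outside, world axes, zero at the start.
- get_ft_torque(): the same for the moment, N m.
- get_grip_width(): opening from 0.0 (shut) to 1.0 (fully open).
- get_finger_force(): force on a finger pad.
Only numpy, scipy, OpenCV 4.12 (cv2) and the standard library are available. Lean on these libraries where they do the work, as an engineer would, in place of code of your own. Each camera call takes 0.05 s, during which the arm holds its last target. There are 200 camera calls.

### The job

Tip the three wooden drawer knobs out of the octagonal tin into the red plate, then stand the empty tin upright on the table, let go of it and put its lid on properly. Then take hold of the closed tin again and set it upright on the beige rack's ledge, in the gap between the steel canister and the glass cup, with its whole base on the ledge. Leave the canister, the cup and the clear box undisturbed.

Things in the scene. Friction and masses are not known exactly. Their poses are not given: they have to be found in the camera images.
- tin: open octagonal tin, blue-green with brass bands: 64 mm across flats (69 across corners), 90 tall, walls 3, base 4, 0.13 to 0.21 kg. Origin: centre of its underside; z up out of the mouth; x, y and their diagonals (every 45 degrees) are normal to flats. Starts upright on the table, three knobs inside; contact friction 0.45 to 0.66, so it empties when tipped some 130 degrees from upright
- tin_mouth (a point): centre of the tin's mouth, 90 mm above its origin; rim plane normal to the tin's z
- lid: the tin's round lid, 0.06 kg, knob up on the table. Origin: centre of its underside; z up. From below: brass plug 53 mm diameter (46 at its bevelled foot), 8 high, loose in the tin's 58 mm mouth; blue-green flange 63 diameter, z 8 to 12 mm, rests on the rim; black round knob 18 diameter, z 12 to 30. Fitted, its origin is 82 mm above the tin's, on the tin's axis
- plate: deep round red plastic plate, loose, 0.4 kg: base 150 mm diameter, rim 210 mm diameter at height 34 mm, sloping walls 4 mm thick, floor at 5 mm. Origin: centre of its underside
- rack: small beige steel rack fixed on the table: flat ledge 90 mm deep (its x) and 400 mm long (its y), top at 90 mm, no lip; origin under its centre at table height; y runs along the ledge. Nothing stands above the ledge except the canister and the cup
- ledge (a point): middle of the ledge's top face (90 mm above the table), about the middle of the gap (the canister and the cup stand 135 to 160 mm either side); axes as the rack's: x across the 90 mm depth, y along it
- knob0_mid (a point): middle of a turned wooden drawer knob (1 of 3, alike), 22 mm diameter, 22 mm tall, 15 g, inside the tin at the start
- knob1_mid (a point): middle of a turned wooden drawer knob (2 of 3, alike), 22 mm diameter, 22 mm tall, 15 g, inside the tin at the start
- knob2_mid (a point): middle of a turned wooden drawer knob (3 of 3, alike), 22 mm diameter, 22 mm tall, 15 g, inside the tin at the start
- knob0: first wooden drawer knob (origin: centre of its foot, 11 mm from its middle)
- knob1: second wooden drawer knob, likewise
- knob2: third wooden drawer knob, likewise
- canister: bystander: closed stainless steel tea canister on the ledge, 70 mm diameter, 98 mm tall, near the ledge's -y end; origin: centre of its underside
- cup: bystander: glass cup on the ledge, 72 mm rim diameter, 85 mm tall, near the ledge's +y end; origin: centre of its underside
- clearbox: bystander: clear plastic box with clip-on lid on the table, 126 x 166 x 68 mm; origin: centre of its underside
There are look-alikes about, which are no part of the job. Leave any orange or purple look-alike of the lid alone.

How it is judged:
On the way, in this order (a step that is already met when the one before it is completed fails the run):
1. all three knobs lie in the red plate (horizontal distance between each of knob0_mid, knob1_mid, knob2_mid and plate below 0.095 m and z of knob0_mid in the frame of plate between 0 and 0.04 m and z of knob1_mid in the frame of plate between 0 and 0.04 m and z of knob2_mid in the frame of plate between 0 and 0.04 m), for 0.2 s.
2. the empty tin stands upright on the table, let go (all of step 1 and angle between tin's own z axis and vertical below 0.06 rad and height (world z) of tin between -0.004 and 0.004 m and linear speed of tin below 0.03 m/s and contact force between the fingers and tin below 0.1 N), for 0.2 s.
3. the lid is fitted on the tin as it stands on the table, both let go (all of step 2 and z of lid in the frame of tin between 0.079 and 0.085 m and horizontal distance between lid and tin below 0.006 m and angle between the z axis of lid and the z axis of tin, either way round below 0.08 rad and angle between lid's own z axis and vertical below 0.17 rad and contact force between the fingers and lid below 0.1 N), for 0.2 s.
At the end, for the whole second after the job is handed in: Three knobs in the plate (within 95 mm of its axis), plate flat on the table; tin upright (0.06 rad) on the ledge, within 14 mm of its centre line and 90 mm of its middle along it; lid seated (origin 79 to 85 mm above the tin's, 6 mm off axis, 0.08 rad); all at rest (all of step 1 and z of lid in the frame of tin between 0.079 and 0.085 m and horizontal distance between lid and tin below 0.006 m and angle between the z axis of lid and the z axis of tin, either way round below 0.08 rad and angle between lid's own z axis and vertical below 0.17 rad and angle between each of tin, plate's own z axis and vertical below 0.06 rad and x of tin in the frame of ledge between -0.014 and 0.014 m and y of tin in the frame of ledge between -0.09 and 0.09 m and z of tin in the frame of ledge between -0.004 and 0.004 m and height (world z) of plate below 0.005 m and linear speed of each of tin, lid, plate, knob0, knob1, knob2 below 0.03 m/s); the robot touches nothing.
It fails at once if the steel canister is shifted by more than 20 mm or tipped (distance of canister from where it was at the start of the episode above 0.02 m or angle between canister's own z axis and vertical above 0.25 rad).
It fails at once if the glass cup is shifted by more than 20 mm or tipped (distance of cup from where it was at the start of the episode above 0.02 m or angle between cup's own z axis and vertical above 0.25 rad).
It fails at once if the clear box is shifted by more than 20 mm or tipped (distance of clearbox from where it was at the start of the episode above 0.02 m or angle between clearbox's own z axis and vertical above 0.25 rad).
It also fails if it takes over 72 s, if anything falls off the work surface, if the arm or the gripper's body presses on something with over 40 N, if the wrist force passes 120 N, or if a joint passes its speed limit or range.

## Working session

There is one attempt and no reset: what is moved stays moved. The work goes in short steps, each a Python script; the robot and the scene stay as the last script left them, time stands still between calls to the robot, and variables do not carry over. Pictures are saved under pics/ and viewed, at most 10 in all, crops included, and the job is handed in when it is done.

```bash
mkdir -p pics; ls; python3 - <<'E'
from station import *
import cv2,numpy as np
for n in("top","side"):
    cv2.imwrite(f"pics/{n}0.png",read_camera(n)[:,:,::-1]); i=camera_info(n); print(n,i)
print(camera_info("wrist"),get_time(),get_ee_rot())
E
```

```text
pics
top {'intrinsics': array([[512.36734722,   0.        , 319.77261885],
       [  0.        , 512.36734722, 241.94506244],
       [  0.        ,   0.        ,   1.        ]]), 'dist': array([0.04252535, 0.        , 0.        , 0.        , 0.        ]), 'T': array([[-0.02779437,  0.98611575, -0.16371682,  0.3185273 ],
       [-0.99948508, -0.03004237, -0.01127066, -0.1015638 ],
       [-0.01603261,  0.16331926,  0.98644299,  1.17375521],
       [ 0.        ,  0.        ,  0.        ,  1.        ]])}
side {'intrinsics': array([[437.24634452,   0.        , 316.88387126],
       [  0.        , 437.24634452, 238.24615535],
       [  0.        ,   0.        ,   1.        ]]), 'dist': array([0.00217699, 0.        , 0.        , 0.        , 0.        ]), 'T': array([[ 0.98802665,  0.11372094, -0.10426357,  0.41562479],
       [-0.1539442 ,  0.68188261, -0.71507852, -0.7300784 ],
       [-0.01022389,  0.7225674 ,  0.69122487,  0.69420959],
       [ 0.        ,  0.        ,  0.        ,  1.        ]])}
{'intrinsics': array([[402.99896903,   0.        , 320.90371692],
       [  0.        , 402.99896903, 237.05832103],
       [  0.        ,   0.        ,   1.        ]]), 'dist': array([-0.06859329,  0.        ,  0.        ,  0.        ,  0.        ]), 'tool_from_camera': array([[-1.46875634e-04,  9.61018700e-01,  2.76483340e-01,
         7.50858084e-02],
       [ 9.99999812e-01,  3.05909112e-04, -5.32071011e-04,
        -4.82933695e-04],
       [-5.95908964e-04,  2.76483210e-01, -9.61018564e-01,
        -1.63038521e-01],
       [ 0.00000000e+00,  0.00000000e+00,  0.00000000e+00,
         1.00000000e+00]])} 0.1 [-1.58683887e-04  2.20112642e-01  9.75474232e-01 -6.50096299e-04]
```

View pics/top0.png

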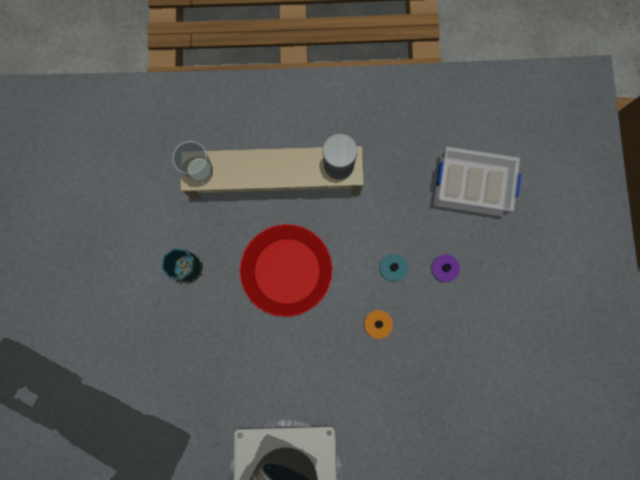

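View pics/side0.png

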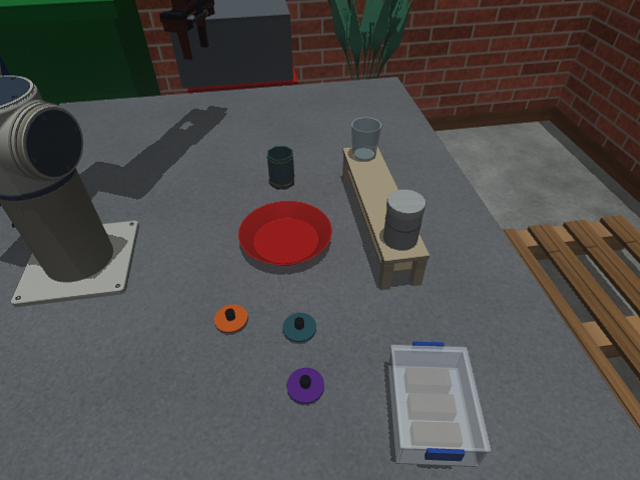

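The top image shows the tin at (182,264), the plate at (286,270) and the rack spanning (180..363, 148..192). There are three lid candidates: teal (393,267), purple (445,268) and orange (378,324). I choose teal by the description. Next I'll locate them and take close views with the wrist camera.

```bash
cat > h.py <<'E'
from station import *
import cv2,numpy as np
from scipy.spatial.transform import Rotation as R
def cam(n):
    i=camera_info(n)
    if n=="wrist":
        w=get_ee_rot(); T=np.eye(4); T[:3,:3]=R.from_quat(np.roll(w,-1)).as_matrix(); T[:3,3]=get_tcp_pos()
        T=T@i["tool_from_camera"]
    else: T=i["T"]
    return i["intrinsics"],i["dist"],np.array(T)
def px2w(c,uv,z):
    K,d,T=c
    n=cv2.undistortPoints(np.array(uv,float).reshape(-1,1,2),K,d)[:,0]
    r=np.c_[n[:,0],-n[:,1],-np.ones(len(n))]@T[:3,:3].T
    o=T[:3,3]
    return o+r*((z-o[2])/r[:,2])[:,None]
def w2px(c,P):
    K,d,T=c
    p=(np.atleast_2d(P)-T[:3,3])@T[:3,:3]; p=p*[1,-1,-1]
    return cv2.projectPoints(p,np.zeros(3),np.zeros(3),K,d)[0][:,0]
def quat(M): return list(np.roll(R.from_matrix(M).as_quat(),1))
def down(yaw): # tool z down; closing axis y at angle yaw
    y=np.array([np.cos(yaw),np.sin(yaw),0]); z=np.array([0,0,-1.]); return quat(np.c_[np.cross(y,z),y,z])
def comp(mask,near):
    n,l,s,c=cv2.connectedComponentsWithStats(mask.astype(np.uint8)); 
    k=[i for i in range(1,n) if s[i,4]>30]; k=min(k,key=lambda i:np.hypot(*(c[i]-near))); return c[k],s[k],l==k
E
python3 - <<'E'
from h import *
im=cv2.imread("pics/top0.png"); hsv=cv2.cvtColor(im,cv2.COLOR_BGR2HSV); c=cam("top")
H,S,V=cv2.split(hsv)
m,s,k=comp(((H<8)|(H>172))&(S>150),(286,270)); 
pts=np.argwhere(k)[:,::-1]; hull=cv2.convexHull(pts.astype(np.int32))
w=px2w(c,hull[:,0],.034).astype(np.float32); print("plate",cv2.minEnclosingCircle(w[:,:2]))
for n,p in(("teal",(393,267)),("purple",(445,268)),("orange",(378,324))):
    m,s,k=comp((S>90)&(V>60),p); pts=np.argwhere(k)[:,::-1]
    w=px2w(c,pts,.012).astype(np.float32); print(n,m,s,cv2.minEnclosingCircle(w[:,:2]))
print("tin mouth",px2w(c,[(180,262)],.09))
m,s,k=comp((H>12)&(H<32)&(S>50)&(V>110),(270,170)); 
q=cv2.boxPoints(cv2.minAreaRect(np.argwhere(k)[:,::-1].astype(np.float32))); print(q,px2w(c,q,.09))
print("cup,can top",px2w(c,[(190,157)],.175),px2w(c,[(340,150)],.188))
print("box",px2w(c,[(445,150),(520,155),(437,207),(513,213)],.068))
E
```

```text
Traceback (most recent call last):
cv2.error: OpenCV(4.12.0) /io/opencv/modules/imgproc/src/shapedescr.cpp:201: error: (-215:Assertion failed) count >= 0 && (depth == CV_32F || depth == CV_32S) in function 'minEnclosingCircle'
```

```bash
cat >> h.py <<'E'
def circ(w): return cv2.minEnclosingCircle(np.ascontiguousarray(w[:,:2],dtype=np.float32).reshape(-1,1,2))
E
cat > m.py <<'E'
from h import *
im=cv2.imread("pics/top0.png"); hsv=cv2.cvtColor(im,cv2.COLOR_BGR2HSV); c=cam("top")
H,S,V=cv2.split(hsv)
m,s,k=comp(((H<8)|(H>172))&(S>150),(286,270)); 
print("plate",circ(px2w(c,np.argwhere(k)[:,::-1],.034)))
for n,p in(("teal",(393,267)),("purple",(445,268)),("orange",(378,324))):
    m,s,k=comp((S>90)&(V>60),p); pts=np.argwhere(k)[:,::-1]
    print(n,m,s,circ(px2w(c,pts,.012)))
print("tin mouth",px2w(c,[(180,262)],.09))
m,s,k=comp((H>12)&(H<32)&(S>50)&(V>110),(270,170)); 
q=cv2.boxPoints(cv2.minAreaRect(np.argwhere(k)[:,::-1].astype(np.float32))); print(q,px2w(c,q,.09))
print("cup,can top",px2w(c,[(190,157)],.175),px2w(c,[(340,150)],.188))
print("box",px2w(c,[(445,150),(520,155),(437,207),(513,213)],.068))
E
python3 m.py
```

```text
plate ((0.44798460602760315, -0.01043601892888546), 0.10357324779033661)
teal [393.2953668  267.23552124] [380 254  27  27 518] ((0.44841375946998596, -0.2538955807685852), 0.03068193793296814)
purple [445.30687831 267.83597884] [432 254  28  28 567] ((0.44304993748664856, -0.37119433283805847), 0.03194728121161461)
orange [378.00157233 323.99056604] [364 310  29  29 636] ((0.3220163583755493, -0.21295063197612762), 0.032349132001399994)
tin mouth [[0.46413093 0.21006718 0.09      ]]
[[179.87318 151.94145]
 [329.8205  147.2556 ]
 [331.0254  185.81169]
 [181.07806 190.49754]] [[ 0.70920351  0.21408064  0.09      ]
 [ 0.70954615 -0.11724908  0.09      ]
 [ 0.62174382 -0.11717658  0.09      ]
 [ 0.62138026  0.21025039  0.09      ]]
cup,can top [[0.66724308 0.16864273 0.175     ]] [[ 0.66775597 -0.13605598  0.188     ]]
box [[ 0.7018864  -0.37472519  0.068     ]
 [ 0.68401045 -0.53855771  0.068     ]
 [ 0.57205976 -0.34880913  0.068     ]
 [ 0.55318671 -0.51209391  0.068     ]]
```

```bash
cat > a.py <<'E'
from h import *
def look(name,p,z,yaw):
    move_pose([p[0],p[1],z],down(yaw)); c=cam("wrist"); im=read_camera("wrist")[:,:,::-1]
    cv2.imwrite(f"pics/{name}.png",im); np.savez(f"pics/{name}.npz",K=c[0],d=c[1],T=c[2]); return im
a=look("wtin",(.464,.21),.26,1.57); b=look("wlid",(.448,-.254),.2,1.57)
cv2.imwrite("pics/wboth.png",np.hstack([a[:,120:520],b[:,120:520]]))
print(get_time(),get_joint_pos())
# IK scan
import itertools
def side(az,el,spin):
    k=np.array([np.cos(az)*np.cos(el),np.sin(az)*np.cos(el),-np.sin(el)]); y=np.array([-np.sin(az),np.cos(az),0])
    M=np.c_[np.cross(y,k),y,k]; return quat(R.from_rotvec(k*spin).as_matrix()@M)
for azd in range(-180,180,15):
    az=np.radians(azd); el=np.radians(15); k=np.array([np.cos(az)*np.cos(el),np.sin(az)*np.cos(el),-np.sin(el)])
    f=lambda p,s:inverse_kinematics(list(np.array(p)+.019*k),side(az,el,s))
    for base in(0,np.pi):
      q=f((.464,.21,.06),base)
      if q is None: continue
      r=[(s,f((.448,-.01,.145),base+np.radians(s))) for s in(0,150,180,-150,-180)]
      print(azd,round(base,1),np.round(q,2),[(s,np.round(x[5],2)) for s,x in r if x is not None])
E
python3 a.py
```

```text
3.4167 [-5.37186418e-01  2.92365141e-01  1.88985059e+00  1.97616782e-04
  9.59061470e-01 -2.10852907e+00]
-180 0 [0.26 1.14 1.28 0.28 2.01 1.76] [(0, np.float64(1.55)), (150, np.float64(-2.12)), (180, np.float64(-1.59)), (-150, np.float64(-1.07)), (-180, np.float64(-1.59))]
-180 3.1 [ 0.26  1.14  1.28  0.28  2.01 -1.38] [(0, np.float64(-1.59)), (150, np.float64(1.02)), (180, np.float64(1.55)), (-150, np.float64(2.07)), (-180, np.float64(1.55))]
-165 0 [0.35 1.15 1.24 0.1  2.06 1.64] [(0, np.float64(1.43)), (150, np.float64(-2.23)), (180, np.float64(-1.71)), (-150, np.float64(-1.19)), (-180, np.float64(-1.71))]
-165 3.1 [ 0.35  1.15  1.24  0.1   2.06 -1.5 ] [(0, np.float64(-1.71)), (150, np.float64(0.91)), (180, np.float64(1.43)), (-150, np.float64(1.96)), (-180, np.float64(1.43))]
-150 0 [ 0.44  1.15  1.24 -0.09  2.06  1.51] [(0, np.float64(1.33)), (150, np.float64(-2.33)), (180, np.float64(-1.81)), (-150, np.float64(-1.29)), (-180, np.float64(-1.81))]
-150 3.1 [ 0.44  1.15  1.24 -0.09  2.06 -1.63] [(0, np.float64(-1.81)), (150, np.float64(0.81)), (180, np.float64(1.33)), (-150, np.f
[... 4872 characters left out ...]
, np.float64(1.86))]
150 0 [0.08 1.08 1.45 0.6  1.82 1.91] [(0, np.float64(1.77)), (150, np.float64(-1.89)), (180, np.float64(-1.37)), (-150, np.float64(-0.85)), (-180, np.float64(-1.37))]
150 3.1 [ 0.08  1.08  1.45  0.6   1.82 -1.23] [(0, np.float64(-1.37)), (150, np.float64(1.25)), (180, np.float64(1.77)), (-150, np.float64(2.3)), (-180, np.float64(1.77))]
165 0 [0.17 1.11 1.35 0.44 1.93 1.85] [(0, np.float64(1.67)), (150, np.float64(-2.0)), (180, np.float64(-1.47)), (-150, np.float64(-0.95)), (-180, np.float64(-1.47))]
165 3.1 [ 0.17  1.11  1.35  0.44  1.93 -1.29] [(0, np.float64(-1.47)), (150, np.float64(1.14)), (180, np.float64(1.67)), (-150, np.float64(2.19)), (-180, np.float64(1.67))]
```

View pics/wboth.png

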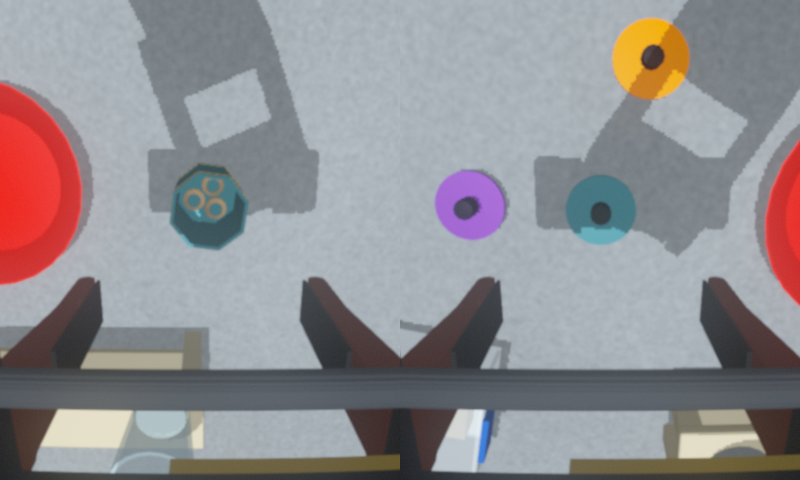

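Left half: the tin's mouth is at about (208,200) with three knobs inside. Right half: the teal lid with black knob is at (600,210), purple is left at (470,204) and orange above at (652,58), so teal is confirmed. Now I'll fit the tin's pose (octagon silhouette) and the lid centre.

```bash
cat >> h.py <<'E'
from scipy.optimize import minimize
def octv(x,y,yaw,z):
    a=yaw+np.pi/8+np.arange(8)*np.pi/4; r=.032/np.cos(np.pi/8); return np.c_[x+r*np.cos(a),y+r*np.sin(a),np.full(8,z)]
def tinmask(c,p,zb=0):
    m=np.zeros((480,640),np.uint8); P=w2px(c,np.r_[octv(*p,zb),octv(*p,zb+.09)])
    cv2.fillConvexPoly(m,np.round(cv2.convexHull(P.astype(np.float32))*16).astype(np.int32),1,shift=4); return m
def fittin(im,c,near,zb=0,sat=60):
    S=cv2.cvtColor(im,cv2.COLOR_BGR2HSV)
    seg=((S[...,1]>sat)&(S[...,0]>75)&(S[...,0]<110))
    _,_,k=comp(seg,w2px(c,[[*near,zb+.05]])[0]); h=cv2.convexHull(np.argwhere(k)[:,::-1].astype(np.int32))
    m=np.zeros((480,640),np.uint8); cv2.fillConvexPoly(m,h,1)
    best=None
    for y0 in np.radians([-15,0,15]):
        r=minimize(lambda p:1-(m&tinmask(c,[p[0],p[1],p[2]*.1],zb)).sum()/(m|tinmask(c,[p[0],p[1],p[2]*.1],zb)).sum(),[*near,y0*10],method="Nelder-Mead",options=dict(initial_simplex=[[near[0]+a,near[1]+b,10*y0+e] for a,b,e in((0,0,0),(.008,0,0),(0,.008,0),(0,0,1.5))]))
        if best is None or r.fun<best.fun: best=r
    x,y,w=best.x; return x,y,np.degrees(w*.1),best.fun,m.sum()
E
python3 - <<'E'
from h import *
for n in("wtin","wlid"):
    im=cv2.imread(f"pics/{n}.png"); z=np.load(f"pics/{n}.npz"); c=(z["K"],z["d"],z["T"])
    if n=="wtin":
        for s in(40,60,80): print(fittin(im,c,(.464,.21),0,s))
    else:
        h=cv2.cvtColor(im,cv2.COLOR_BGR2HSV); S=(h[...,1]>80)&(h[...,0]>75)&(h[...,0]<110)
        m,s,k=comp(S,(720,210) if 0 else (720,210)); print(m,s,circ(px2w(c,np.argwhere(k)[:,::-1],.012)))
        kn=(h[...,2]<60)&(np.hypot(*(np.mgrid[:480,:640]-np.array([210,720])[:,None,None]))<40) if 0 else None
im=cv2.imread("pics/top0.png"); print(fittin(im,cam("top"),(.464,.21),0,60))
E
```

```text
(np.float64(0.43008985645111825), np.float64(0.20307332140352755), np.float64(34.3522735902231), np.float64(0.9774131274131275), np.uint64(117))
(np.float64(0.43298251546666844), np.float64(0.2165456219849909), np.float64(8.623435206348923), np.float64(0.9797179833880626), np.uint64(105))
(np.float64(0.43298251546666844), np.float64(0.2165456219849909), np.float64(8.623435206348923), np.float64(0.9826154143326251), np.uint64(90))
[320.43380199 209.21382542] [ 286  176   70   68 3414] ((0.449474036693573, -0.25430646538734436), 0.031128939241170883)
(np.float64(0.46316661021585037), np.float64(0.21784894371880673), np.float64(13.540782820168442), np.float64(0.11349419124218052), np.uint64(993))
```

```bash
python3 - <<'E'
s=open('h.py').read()
a=s.index("    _,_,k=comp(seg,w2px"); b=s.index("    m=np.zeros((480,640),np.uint8); cv2.fillConvexPoly(m,h,1)")
s=s[:a]+'''    roi=cv2.dilate(tinmask(c,[*near,0],zb),np.ones((25,25))); seg=cv2.morphologyEx((seg&(roi>0)).astype(np.uint8),cv2.MORPH_OPEN,np.ones((3,3)))
    h=cv2.convexHull(np.argwhere(seg)[:,::-1].astype(np.int32))
'''+s[b:]
open('h.py','w').write(s)
E
python3 - <<'E'
from h import *
n="wtin"
im=cv2.imread(f"pics/{n}.png"); z=np.load(f"pics/{n}.npz"); c=(z["K"],z["d"],z["T"])
for s in(40,60,80): print(fittin(im,c,(.464,.213),0,s))
print(fittin(cv2.imread("pics/top0.png"),cam("top"),(.464,.213),0,60))
r=fittin(im,c,(.464,.213),0,60); P=[r[0],r[1],np.radians(r[2])]
for zz in(0,.09): cv2.polylines(im,[np.round(w2px(c,octv(*P,zz))).astype(np.int32)],True,(0,0,255))
cv2.imwrite("pics/fit.png",cv2.resize(im[130:280,250:410],None,fx=4,fy=4))
E
```

```text
(np.float64(0.4641261206012437), np.float64(0.216527477303657), np.float64(-6.511784463896672), np.float64(0.037367540435025104), np.uint64(5194))
(np.float64(0.46256284755417687), np.float64(0.21618188464702012), np.float64(-9.702352236511432), np.float64(0.06699193094389189), np.uint64(4973))
(np.float64(0.4627578558864841), np.float64(0.2164092341480707), np.float64(-11.169441333200423), np.float64(0.08909399133546803), np.uint64(4836))
(np.float64(0.46397280092592597), np.float64(0.22098900462962964), np.float64(0.7043849629809275), np.float64(0.12733748886910057), np.uint64(980))
```

View pics/fit.png

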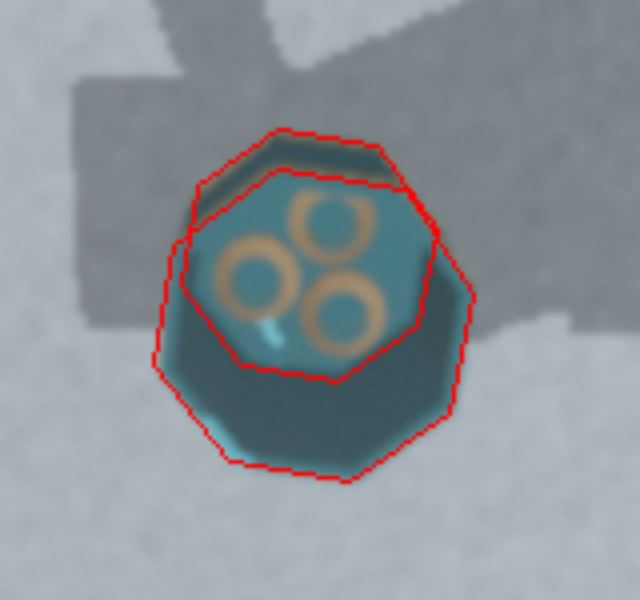

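The overlay fits: rim outline, base and three knobs are all inside, and the tin is at (0.4635, 0.2165) with flats at about -8°. I'll pick it from the side and pour by rolling about the approach axis.

```bash
cat >> h.py <<'E'
AZ=np.radians(-98)
def kdir(el): return np.array([np.cos(AZ)*np.cos(el),np.sin(AZ)*np.cos(el),-np.sin(el)])
def sq(el,spin=0):
    k=kdir(el); y=np.array([-np.sin(AZ),np.cos(AZ),0]); return quat(R.from_rotvec(k*spin).as_matrix()@np.c_[np.cross(y,k),y,k])
def tcp(G,el,back=0): return list(np.array(G,float)+kdir(el)*(.019-back))
E15=np.radians(15)
def st(): print("t",round(get_time(),1),np.round(get_tcp_pos(),4),"w",round(get_grip_width(),3),"f",np.round(get_finger_force(),1),np.round(get_ft_force(),1),flush=True)
E
cat > b.py <<'E'
from h import *
G=np.array([.4635,.2165,.06]); up=np.array([0,0,.16])
move_pose([.40,0,.38],down(1.57))
print(np.round(inverse_kinematics(tcp(G+up,E15,.12),sq(E15)),2))
move_pose(tcp(G+up,E15,.12),sq(E15)); command_gripper(1.0)
movel(tcp(G,E15,.12),v=.25); st()
print(movel(tcp(G,E15),v=.12,until_force=8)); st()
command_gripper(0.0); st()
movel(tcp(G+[0,0,.12],E15),v=.15); st()
print(np.round(get_joint_pos(),2))
cv2.imwrite("pics/lift.png",read_camera("side")[:,:,::-1])
E
python3 b.py
```

```text
[ 0.85  0.9   1.26 -0.67  2.12  1.01]
t 7.8 [0.4775 0.3135 0.087 ] w 1.0 f 0.0 [-0.6 -0.1 -0.2]
False
t 9.0 [0.4613 0.199  0.0552] w 0.999 f 0.0 [-0.5  0.1 -0.3]
t 9.5 [0.4609 0.1985 0.0551] w 0.728 f 30.0 [-0.7  0.5  0.1]
t 10.4 [0.4607 0.1981 0.1744] w 0.727 f 30.0 [ 0.3  0.  -2.1]
[ 0.76  0.89  1.52 -0.68  1.89  1.12]
```

```bash
cat > c.py <<'E'
from h import *
Gp=np.array([.420,-.010,.150])
movel(tcp(Gp+[0,.0,.05],E15),v=.25)
move_pose(tcp(Gp,0),sq(0)); q0=get_joint_pos()
for s in(60,100,112,120,128,136,145,155,168,178):
    q=inverse_kinematics(tcp(Gp,0),sq(0,-np.radians(s)))
    assert q is not None and np.abs(np.array(q)[:5]-np.array(q0)[:5]).max()<.1,(s,q)
    movej(q)
st(); wait(.4)
cv2.imwrite("pics/pour.png",np.vstack([read_camera("side")[130:330,170:450,::-1],read_camera("top")[170:370,150:430,::-1]]))
E
python3 c.py
```

```text
t 16.0 [ 0.4174 -0.0288  0.15  ] w 0.725 f 30.0 [ 0.  -0.8 -0.7]
```

View pics/pour.png

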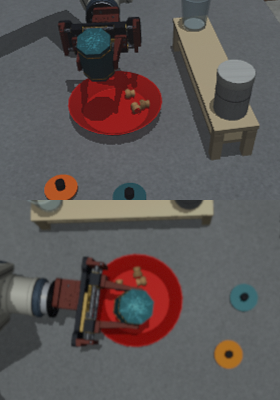

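The picture shows the tin inverted over the plate and all three knobs lying in it, at (130,95), (137,105) and (145,103). Next I'll return the tin upright and set it down.

```bash
cat > d.py <<'E'
from h import *
Gp=np.array([.420,-.010,.150]); G=np.array([.4635,.2165,.06])
for s in(90,0): movej(inverse_kinematics(tcp(Gp,0),sq(0,-np.radians(s))))
move_pose(tcp(Gp+[0,.0,.05],E15),sq(E15))
movel(tcp(G+[0,0,.06],E15),v=.25)
movel(tcp(G+[0,0,.012],E15),v=.12); st()
print(movel(tcp(G-[0,0,.004],E15),v=.03,until_force=3)); st()
command_gripper(1.0); st()
movel(tcp(G,E15,.13)+np.array([0,0,.0]),v=.2)
movel(tcp(G+[0,0,.2],E15,.13),v=.3)
t=[.4635,.2165]
move_pose([*t,.26],down(1.57)); wait(.3)
c=cam("wrist"); im=read_camera("wrist")[:,:,::-1].copy(); np.savez("pics/w2.npz",K=c[0],d=c[1],T=c[2]); cv2.imwrite("pics/w2.png",im)
for s in(30,40,50): print(fittin(im,c,t,0,s))
r=fittin(im,c,t,0,40); P=[r[0],r[1],np.radians(r[2])]
for zz in(0,.09): cv2.polylines(im,[np.round(w2px(c,octv(*P,zz))).astype(np.int32)],True,(0,0,255))
cv2.imwrite("pics/fit2.png",np.hstack([cv2.resize(im[130:280,250:410],None,fx=2.5,fy=2.5),cv2.resize(read_camera("top")[200:340,140:346,::-1],(400,375))])); st()
E
python3 d.py
```

```text
t 21.3 [0.4609 0.198  0.0672] w 0.731 f 30.0 [-0.5  0.1 -0.6]
True
t 21.8 [0.4611 0.1985 0.0549] w 0.726 f 30.0 [1.  1.9 3.7]
t 22.3 [0.4608 0.1982 0.0544] w 1.006 f 0.0 [ 0.4 -0.4  0.1]
(np.float64(0.46556337461544023), np.float64(0.21543052400031112), np.float64(-7.653736766469324), np.float64(0.03131294634682291), np.uint64(5376))
(np.float64(0.46501916523911124), np.float64(0.21566448463460347), np.float64(-6.621488121833728), np.float64(0.04664938911514249), np.uint64(5179))
(np.float64(0.46510667901863234), np.float64(0.21576633984966265), np.float64(36.01886469528337), np.float64(0.058615556382582756), np.uint64(5070))
t 26.2 [0.4635 0.2166 0.2599] w 1.003 f 0.0 [-0.3  0.4  0.3]
```

View pics/fit2.png

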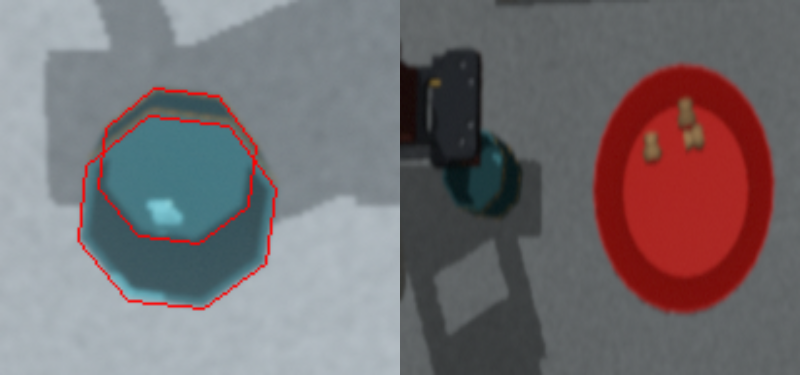

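Tin is upright and empty at about (0.464, 0.2157), and the knobs are well inside the plate at (686,110), (694,137) and (652,147). Next is the lid: grip its knob closing along x and lower it with force feedback.

```bash
cat > e.py <<'E'
from h import *
L=np.array([.4487,-.2543]); T=np.array([.4635,.2158])
y=0 if inverse_kinematics([*L,.12],down(0)) is not None else np.pi
move_pose([.42,-.02,.33],down(y))
move_pose([*L,.10],down(y)); st()
print(movel([*L,.0150],v=.08,until_force=5)); st()
command_gripper(0); st()
movel([*L,.17],v=.25); st()
movel([*T,.17],v=.3); movel([*T,.120],v=.12); st()
print(movel([*T,.0955],v=.02,until_force=3)); st()
cv2.imwrite("pics/lid.png",read_camera("side")[:,:,::-1])
E
python3 e.py
```

```text
t 28.4 [ 0.4495 -0.2538  0.1007] w 1.002 f 0.0 [0.3 0.  0.6]
False
t 29.7 [ 0.449  -0.2545  0.0154] w 1.003 f 0.0 [-0.6 -0.1  0.3]
t 30.8 [ 0.4487 -0.2543  0.015 ] w 0.193 f 30.0 [ 0.5 -0.6 -0.9]
t 31.5 [ 0.448  -0.2539  0.1692] w 0.195 f 30.0 [-1.  -0.3 -1.1]
t 33.8 [0.4637 0.2155 0.1201] w 0.196 f 30.0 [-0.5 -0.5 -0.5]
True
t 34.9 [0.4634 0.2157 0.0969] w 0.196 f 30.0 [-1.2  0.5  5.4]
```

Contact came at the expected seating height (0.097). Release, then look.

```bash
cat > f.py <<'E'
from h import *
command_gripper(1.0); p=get_tcp_pos(); movel([p[0],p[1],.20],v=.2)
T=[.4637,.2157]
move_pose([*T,.28],down(1.57)); wait(.2); c=cam("wrist"); im=read_camera("wrist")[:,:,::-1].copy()
a=np.linspace(0,2*np.pi,40)
for r,z,col in((.0315,.094,(0,255,255)),):
    P=w2px(c,np.c_[T[0]+r*np.cos(a),T[1]+r*np.sin(a),np.full(40,z)]); 
u=w2px(c,[[*T,.09]])[0].astype(int); print(u)
cv2.imwrite("pics/lidw.png",np.hstack([cv2.resize(im[u[1]-60:u[1]+60,u[0]-60:u[0]+60],(400,400)),cv2.resize(read_camera("side")[130:210,240:320,::-1],(400,400))])); st()
E
python3 f.py
```

```text
[321 209]
t 38.5 [0.4636 0.2157 0.2799] w 0.999 f 0.0 [-0.1 -0.   0.2]
```

View pics/lidw.png

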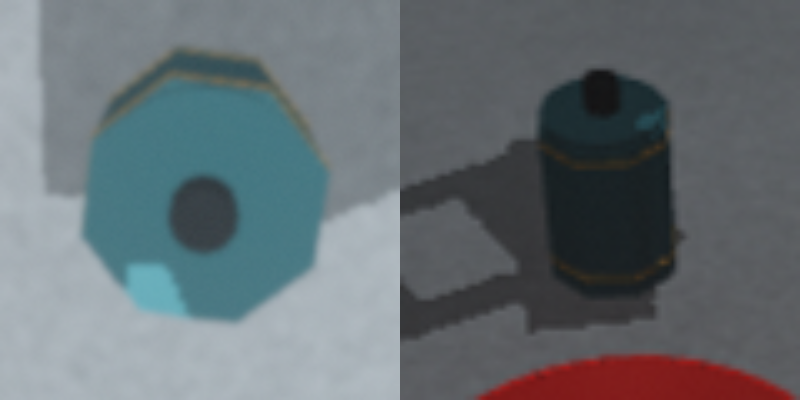

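The lid sits flat and centred on the tin, with its knob at (203,213) in the left view. Next I'll grip the closed tin from above and place it on the ledge.

```bash
cat > g.py <<'E'
from h import *
T=np.array([.4637,.2160]); D=np.array([.6655,.013]); Y=np.radians(-8)
q=inverse_kinematics([*T,.2],down(Y)); Y=Y if q is not None else Y+np.pi
print(inverse_kinematics([*D,.137],down(Y)) is not None)
move_pose([*T,.2],down(Y)); movel([*T,.12],v=.2)
print(movel([*T,.047],v=.08,until_force=6)); st()
command_gripper(0); st()
movel([*T,.22],v=.15); st()
movel([T[0],D[1],.22],v=.2); movel([*D,.22],v=.2); movel([*D,.150],v=.1); st()
print(movel([*D,.133],v=.025,until_force=4)); st()
cv2.imwrite("pics/p.png",read_camera("side")[:,:,::-1])
E
python3 g.py
```

```text
True
False
t 41.6 [0.464  0.2161 0.0473] w 1.004 f 0.0 [0.2 0.1 1.1]
t 42.1 [0.4639 0.2161 0.0473] w 0.725 f 30.0 [-0.4 -0.1  4.3]
t 43.4 [0.4631 0.2157 0.2191] w 0.731 f 30.0 [-0.7 -0.  -1.7]
t 46.5 [0.666  0.013  0.1505] w 0.731 f 30.0 [ 0.4  0.1 -2. ]
True
t 47.1 [0.6655 0.013  0.1371] w 0.729 f 30.0 [-0.3  0.2  3.7]
```

Contact came at the exact height (0.137). Release, retreat and check.

```bash
cat > i.py <<'E'
from h import *
command_gripper(1.0); movel([.6655,.013,.26],v=.15); move_pose([.40,.30,.38],down(1.57)); wait(.5)
c=cam("top"); im=read_camera("top")[:,:,::-1].copy(); cv2.imwrite("pics/end.png",im)
print(fittin(im,c,(.6655,.013),.09,60))
s=read_camera("side")[110:310,200:460,::-1]
cv2.imwrite("pics/endv.png",np.hstack([cv2.resize(im[130:330,150:410],(400,308)),cv2.resize(s,(400,308))])); st()
E
python3 i.py
```

```text
(np.float64(0.6681078140710038), np.float64(0.013890665906861402), np.float64(16.730684474495792), np.float64(0.11726907630522088), np.uint64(1100))
t 50.8 [0.4  0.3  0.38] w 1.001 f 0.0 [-0.   0.3  0.2]
```

View pics/endv.png

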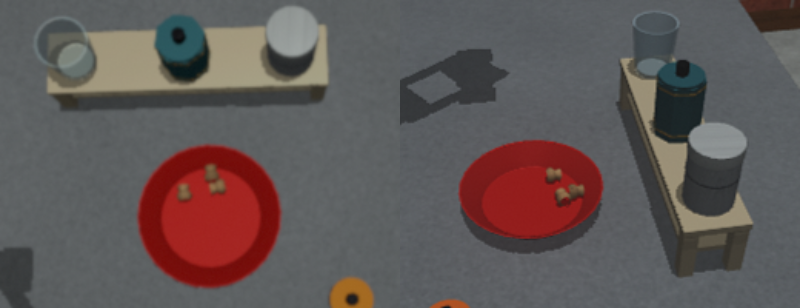

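The closed tin stands on the ledge at (180,45) between the cup and the canister, the lid is on, and the knobs are in the plate.

```bash
python3 -c "
from station import *
print(job_done(),get_time())"
```

```text
the job is handed in; nothing more can be done
the job is handed in; nothing more can be done
```

I handed the job in at about 51 s of the 72 s allowed: the three knobs are in the red plate, and the tin, with its lid on, stands on the ledge between the canister and the cup; the last pictures looked right, but no verdict came back.

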